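# Find the weak leaf spring and tag it

## Task

One of the three brass leaf springs on the board has gone soft. From left to right, press each one on its black mid-span pad with a steady 10 N for about a second, never as much as 20 N, and judge how far it gives; then push the red knob of the weakest leaf's tag fully home, away from you, and press that leaf once more in the same way to confirm it. Leave the other two tags where they are, do not disturb the spool, wax block and side cutters, and let go of everything.

Things in the scene. Friction and masses are not known exactly. Their poses are not given: they have to be found in the camera images.
- board: wooden board, 145 x 200 x 12 mm, fixed flat on the bench; origin at the centre of its underside; its x points away from the robot (yaw within about 0.2 rad), its y to the left. Three look-alike test stands are screwed to it side by side, 62 mm apart along board y and turned as the board is: left, middle and right
- stand_a: test stand on the board, one of three look-alikes, in any of the three places; origin under its middle, on the board's top. A steel clamp at its far end (its top 76 mm above the bench) holds a flat brass leaf, 90 x 18 x 2 mm, level at rest, whose free end points to the robot. Beside the tip stands a white scale: at 10 N on the pad a sound leaf's pointer stays in the green field, a weak one's sinks into the red
- stand_b: test stand on the board, one of three look-alikes, in any of the three places; origin under its middle, on the board's top. A steel clamp at its far end (its top 76 mm above the bench) holds a flat brass leaf, 90 x 18 x 2 mm, level at rest, whose free end points to the robot. Beside the tip stands a white scale: at 10 N on the pad a sound leaf's pointer stays in the green field, a weak one's sinks into the red
- stand_c: test stand on the board, one of three look-alikes, in any of the three places; origin under its middle, on the board's top. A steel clamp at its far end (its top 76 mm above the bench) holds a flat brass leaf, 90 x 18 x 2 mm, level at rest, whose free end points to the robot. Beside the tip stands a white scale: at 10 N on the pad a sound leaf's pointer stays in the green field, a weak one's sinks into the red
- pad_a: black rubber press pad, 16 mm across and 6 mm high, on top of leaf a at mid-span, 45 mm from the clamp. Origin at the centre of its top face, about 72 mm above the bench at rest; it moves with the springy leaf. Two leaves are sound and give about 0.5 mm per N here (5 mm at 10 N, the tip drops 11 mm); one is weak and gives 1 mm per N (10 mm, tip 22 mm)
- leaf_a (a joint): bend of leaf a at the clamp, rad: 0 is level, grows as it is pressed down (about 0.09 at 10 N on the pad if sound, 0.18 if weak)
- tag_a (a joint): reject tag of the stand of leaf a: a slide on top of the clamp, m: 0 at the robot's end, 0.020 pushed fully home against its stop, towards board +x. About 2 N of drag; stays where it is left
- knob_a (a point): middle of the upright red knob of that tag (10 mm across, its top 7 mm above this point, free for 8 mm below it); 57 mm farther along board +x than the pad when the tag is at 0
- pad_b: black rubber press pad, 16 mm across and 6 mm high, on top of leaf b at mid-span, 45 mm from the clamp. Origin at the centre of its top face, about 72 mm above the bench at rest; it moves with the springy leaf. Two leaves are sound and give about 0.5 mm per N here (5 mm at 10 N, the tip drops 11 mm); one is weak and gives 1 mm per N (10 mm, tip 22 mm)
- leaf_b (a joint): bend of leaf b at the clamp, rad: 0 is level, grows as it is pressed down (about 0.09 at 10 N on the pad if sound, 0.18 if weak)
- tag_b (a joint): reject tag of the stand of leaf b: a slide on top of the clamp, m: 0 at the robot's end, 0.020 pushed fully home against its stop, towards board +x. About 2 N of drag; stays where it is left
- knob_b (a point): middle of the upright red knob of that tag (10 mm across, its top 7 mm above this point, free for 8 mm below it); 57 mm farther along board +x than the pad when the tag is at 0
- pad_c: black rubber press pad, 16 mm across and 6 mm high, on top of leaf c at mid-span, 45 mm from the clamp. Origin at the centre of its top face, about 72 mm above the bench at rest; it moves with the springy leaf. Two leaves are sound and give about 0.5 mm per N here (5 mm at 10 N, the tip drops 11 mm); one is weak and gives 1 mm per N (10 mm, tip 22 mm)
- leaf_c (a joint): bend of leaf c at the clamp, rad: 0 is level, grows as it is pressed down (about 0.09 at 10 N on the pad if sound, 0.18 if weak)
- tag_c (a joint): reject tag of the stand of leaf c: a slide on top of the clamp, m: 0 at the robot's end, 0.020 pushed fully home against its stop, towards board +x. About 2 N of drag; stays where it is left
- knob_c (a point): middle of the upright red knob of that tag (10 mm across, its top 7 mm above this point, free for 8 mm below it); 57 mm farther along board +x than the pad when the tag is at 0
- spool: wooden thread spool with copper-coloured thread, 24 mm across, 30 mm high, standing loose to the right of the board; origin at the centre of its underside. Bystander
- wax: dark green wax block, 37 x 53 x 24 mm, loose to the left of the board; origin at the centre of its underside. Bystander
- cutters: blue-handled side cutters, 107 x 61 x 12 mm, lying loose near the right end of the bench; origin at the centre of the underside. Bystander

How it is judged (in metres and radians):
On the way, in this order (a step that is already met when the one before it is completed fails the run):
1. the left leaf is pressed on its pad with 7.5 to 12.5 N for half a second (((y of pad_a in the frame of board above 0.03 m and contact force between pad_a and anything else between 7.5 and 12.5 N) or (y of pad_b in the frame of board above 0.03 m and contact force between pad_b and anything else between 7.5 and 12.5 N) or (y of pad_c in the frame of board above 0.03 m and contact force between pad_c and anything else between 7.5 and 12.5 N))), for 0.5 s.
2. the middle leaf is pressed on its pad with 7.5 to 12.5 N for half a second (((y of pad_a in the frame of board between -0.03 and 0.03 m and contact force between pad_a and anything else between 7.5 and 12.5 N) or (y of pad_b in the frame of board between -0.03 and 0.03 m and contact force between pad_b and anything else between 7.5 and 12.5 N) or (y of pad_c in the frame of board between -0.03 and 0.03 m and contact force between pad_c and anything else between 7.5 and 12.5 N))), for 0.5 s.
3. the right leaf is pressed on its pad with 7.5 to 12.5 N for half a second (((y of pad_a in the frame of board below -0.03 m and contact force between pad_a and anything else between 7.5 and 12.5 N) or (y of pad_b in the frame of board below -0.03 m and contact force between pad_b and anything else between 7.5 and 12.5 N) or (y of pad_c in the frame of board below -0.03 m and contact force between pad_c and anything else between 7.5 and 12.5 N))), for 0.5 s.
4. exactly one tag is pushed home (((value of joint tag_a above 0.017 m and value of joint each of tag_b, tag_c below 0.004 m) or (value of joint tag_b above 0.017 m and value of joint each of tag_a, tag_c below 0.004 m) or (value of joint tag_c above 0.017 m and value of joint each of tag_a, tag_b below 0.004 m))), for 0.2 s.
5. the tagged leaf is pressed again with 7.5 to 12.5 N for half a second and gives as only the weak one does (((value of joint tag_a above 0.017 m and contact force between pad_a and anything else between 7.5 and 12.5 N and value of joint leaf_a above 0.122 rad) or (value of joint tag_b above 0.017 m and contact force between pad_b and anything else between 7.5 and 12.5 N and value of joint leaf_b above 0.122 rad) or (value of joint tag_c above 0.017 m and contact force between pad_c and anything else between 7.5 and 12.5 N and value of joint leaf_c above 0.122 rad))), for 0.5 s.
At the end, for the whole second after the job is handed in: one tag, that of the leaf confirmed weak, is home (at least 17 of its 20 mm), the other two tags are within 4 mm of their start, all three leaves are free and level (bend under 0.03 rad), and the bystanders are at rest (((value of joint tag_a above 0.017 m and value of joint each of tag_b, tag_c below 0.004 m) or (value of joint tag_b above 0.017 m and value of joint each of tag_a, tag_c below 0.004 m) or (value of joint tag_c above 0.017 m and value of joint each of tag_a, tag_b below 0.004 m)) and value of joint each of leaf_a, leaf_b, leaf_c below 0.03 rad and linear speed of each of spool, wax, cutters below 0.02 m/s); the robot touches nothing.
It fails at once if a leaf's pad is pressed with 20 N or more (contact force between any of pad_a, pad_b, pad_c and anything else above 20 N).
It fails at once if more than one tag is pushed over 6 mm (value of joint each of tag_b, tag_c above 0.006 m or value of joint each of tag_a, tag_c above 0.006 m or value of joint each of tag_a, tag_b above 0.006 m).
It fails at once if spool, wax block or cutters moved more than 15 mm (distance of any of spool, wax, cutters from where it was at the start of the episode above 0.015 m).
It also fails if it takes over 61 s, if anything falls off the work surface, if the arm or the gripper's body presses on something with over 40 N, if the wrist force passes 120 N, or if a joint passes its speed limit or range.

## Robot

A 7-joint arm with a two-finger parallel gripper is mounted at the origin on a cart in front of the work surface, level with it; the furniture and walls round the work are solid. World frame = base frame: x ahead of the robot, y to its left, z up, the work surface at z = 0. Lengths are in mm, angles in rad, forces in N, time in s.
With the tool pointing down it reaches from about 425 to 925 mm from the base axis. Payload 6.8 kg.
Tool frame: the origin (TCP) lies at the very end of the fingers, on their centre line; the grasp point (between the pads) lies 19 mm behind it; z points along the fingers, y is the direction in which the jaws open and shut (so a half turn about z gives the same grasp; the last joint's range is limited). The gripper opens to 88 mm and grips with 3 to 60 N. Pads are 20 mm wide; open, the fingers measure 115 mm over their backs; the gripper's body (75 mm by 178 mm) begins 61 mm behind the grasp point.
Start: joints at [-0.108, 0.477, 0.022, 1.555, -0.011, 1.109, -0.083], TCP at [675.017, 0.007, 222.664] pointing down, gripper open.
Joint ranges: [-2.96, 2.96], [-0.34, 2.1], [-1.41, 1.46], [0.24, 2.44], [-1.37, 4.51], [0.17, 1.92], [-2.96, 2.96]. Speed limits (rad/s): [2.39, 2.39, 3.14, 3.14, 3.14, 3.14, 3.14].

## Interface

Orientations are given as a unit quaternion [x, y, z, w].
In Python, from plant import manip gives the robot as it stands. The module is installed in compiled form; this text tells all that it offers.
- The arm moves only by the tool play_rows, never from a script. Its argument "increments" is a list that holds one entry, the list of rows, each a list of 5 numbers: the opening, from -1 (shut) to 1 (fully open), then the shift along the tool's x, y, z in mm, then the turn about the tool's z in rad. In form: [[[fingers, dx, dy, dz, twist], ...]]. A call has 1 to 5 rows; each row shifts and turns the commanded pose from where the row before left it, along the tool's axes as they then stand; what a row does not reach is not made up. A row lasts 1/10 s, in which the tool goes at most 50 mm and 8.59 degrees, less where a joint would pass 70% of its speed; a pose out of reach is approached as far as the arm can. A call with a gripper value outside its range is refused whole. The fingers move at their own pace and stop on an object; "squeeze" is the grip in N (left out, the last holds). Time passes only in rows, so rows that do not move let the fingers close. It gives the time, the measured TCP pose, the force and the opening at its end, in the units of the state.
- manip.sense(): the state, without advancing time (a new reading comes with each control period).
- manip.capture(name): name is "scene" or "side" or "wrist"; returns a dict with "image" (400x640x3 uint8, red, green, blue), "fov_y" (degrees; the focal length in pixels is half the picture's height over the tangent of half this angle, whatever the lens; pixels are square), "cx", "cy" (the principal point, pixels), "D" ([k1, k2, p1, p2, k3] as OpenCV has them; the pictures are not rectified), "rvec" (rotation vector, rad) and "tvec" (3), from world to camera coordinates, as OpenCV has them. Camera axes: x right, y down, z forward; pixel columns grow to the right and rows downward; lengths in mm; the calibration is good to about 2 mm. A picture is of the moment at which its call begins. There is no depth.
- manip.sign_off(): hands the job in, once; it reports no verdict.
The state is a dict: "clock": time; "joints": joint angles; "joint_vel": joint speeds; "joint_torque": joint torques, N m; "position": TCP position; "tool_rot": TCP orientation; "contact_force": force on the tool from outside, world axes, zero at the start; "torque": the same for the moment, N m; "gripper_width": finger opening in mm.
Only numpy, scipy, OpenCV 4.12 (cv2) and the standard library are available. Lean on these libraries where they do the work, as an engineer would, in place of code of your own. Each camera call takes 0.05 s, during which the arm holds its last target. There are 200 camera calls.

## Working session

There is one attempt and no reset: what is moved stays moved. The work goes in short steps, Python scripts to look and compute and a tool call to move; the robot and the scene stay as the last step left them, time stands still between calls to the robot, and variables do not carry over. Pictures are saved under pics/ and viewed, about 8 in all and at most 12, crops included, and the job is handed in when it is done.

Besides the shell and the picture viewer there is one more tool, called after "Call:" as name(argument=value, ...), one argument or row to a line, values as JSON. play_rows: Moves the arm, as the interface text tells. Its arguments: {"type":"object","properties":{"increments":{"type":"array","items":{"type":"array","items":{"type":"array","items":{"type":"number"}}}},"squeeze":{"type":"number"}},"required":["increments"]}

```bash
mkdir -p pics
cat > h.py <<'E'
import numpy as np, cv2
from plant import manip
def cap(n, f=None):
    c=manip.capture(n)
    if f: cv2.imwrite('pics/'+f, c['image'][:,:,::-1])
    h,w=c['image'].shape[:2]; fl=h/2/np.tan(np.radians(c['fov_y'])/2)
    c['K']=np.array([[fl,0,c['cx']],[0,fl,c['cy']],[0,0,1.]])
    c['R']=cv2.Rodrigues(np.array(c['rvec'],float))[0]; c['t']=np.array(c['tvec'],float).reshape(3); c['D']=np.array(c['D'],float)
    return c
def ray(c,uv):
    p=cv2.undistortPoints(np.array([[uv]],float),c['K'],c['D'])[0,0]
    return -c['R'].T@c['t'], c['R'].T@np.array([p[0],p[1],1])
def onplane(c,uv,z):
    o,d=ray(c,uv); return o+d*(z-o[2])/d[2]
def proj(c,P): return cv2.projectPoints(np.array(P,float).reshape(-1,3),c['R'],c['t'],c['K'],c['D'])[0].reshape(-1,2)
def blobs(m,amin=20):
    n,l,s,ce=cv2.connectedComponentsWithStats(m.astype(np.uint8))
    return [(s[i,4],ce[i].round(1),s[i,:4]) for i in range(1,n) if s[i,4]>=amin]
E
python3 - <<'E'
from h import *
cs=[cap(n,n+'0.png') for n in('scene','side','wrist')]
im=np.vstack([cs[0]['image'],]); 
for n,c in zip(('scene','side','wrist'),cs):
    hsv=cv2.cvtColor(c['image'],cv2.COLOR_RGB2HSV); H,S,V=cv2.split(hsv)
    print(n,'cam',(-c['R'].T@c['t']).round(),c['fov_y'],c['D'])
    red=((H<8)|(H>172))&(S>150)&(V>80)
    for a,ce,b in blobs(red): print('red',a,ce,b,onplane(c,ce,86).round(1))
print(manip.sense())
big=np.vstack([cv2.resize(c['image'],(480,300)) for c in cs[:2]])
cv2.imwrite('pics/both.png',big[:,:,::-1])
E
```

```text
scene cam [-127.  613.  505.] 48.38880438660817 [0.00764442 0.         0.         0.         0.        ]
red 20 [536.4  28.3] [535  22   4  14] [ 1751.6 -3595.     86. ]
red 27 [454.8  36.9] [451  34   9   6] [ 1956.9 -2648.8    86. ]
red 72 [390.5  51.8] [374  48  35   8] [ 1823.3 -1716.7    86. ]
red 87 [340.9  60.3] [324  57  35   7] [ 1824.8 -1272.9    86. ]
red 22 [315.4  63.6] [309  63  13   2] [ 1852.5 -1098.1    86. ]
red 311 [213.6  77.2] [173  71  83  13] [1935.8 -492.7   86. ]
red 179 [53.9 91.6] [36 84 31 13] [2182.   176.8   86. ]
red 48 [530.2 141.5] [520 139  21   5] [ 383.  -619.1   86. ]
red 23 [284.8 203.9] [283 201   4   7] [555.  118.8  86. ]
red 20 [261.1 215.1] [260 212   4   7] [548.3 184.   86. ]
red 25 [235.5 225.5] [234 222   4   8] [547.5 244.4  86. ]
red 313 [415.  342.9] [406 313  20  55] [121.3 242.   86. ]
side cam [ 59. 821. 447.] 54.1854712310635 [-0.03432649  0.          0.          0.          0.        ]
red 33 [405.6  13.2] [404   0   4  28] [-2280.9  7601.3    86. ]
red 38 [402.2  55.3] [401  38   4  36] [ 2910.9 -7446.3    86. ]
red 60 [323.8  7
[... 895 characters left out ...]
nts': array([-0.10812357,  0.47761064,  0.02235772,  1.55615248, -0.01150429,
        1.10929914, -0.08313267]), 'joint_vel': array([-0.00017569, -0.00338953,  0.00011469, -0.00437401,  0.00176809,
       -0.0004809 ,  0.00147067]), 'joint_torque': array([ 2.56581799e-03, -5.83290482e+01,  1.53667007e+00, -2.72875071e+01,
       -5.42110554e-02,  1.44432642e-02,  8.67239464e-05]), 'position': array([6.74567000e+02, 6.78560027e-03, 2.21935349e+02]), 'tool_rot': array([ 7.07107439e-01,  7.07105805e-01, -5.06243018e-04, -4.39907991e-04]), 'contact_force': array([ 0.21905804, -0.38544285, -0.13232346]), 'torque': array([-0.00279638,  0.0090963 ,  0.00641884]), 'gripper_width': 87.78668146830985}
```

View pics/both.png

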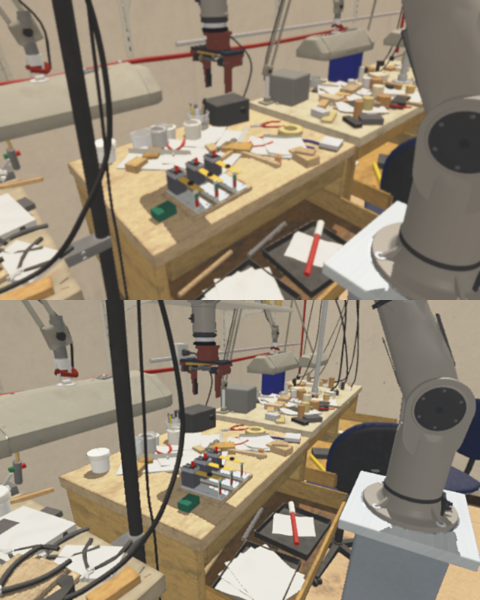

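View pics/wrist0.png

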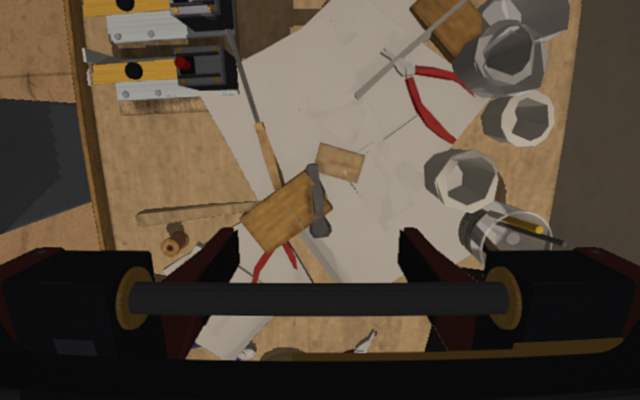

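The wrist view shows two stands at the top left, with a pad at about (135,70) and a red knob at (179,62). The overview shows three stands, with the wax to the left of the board. Next I move over the board for a close look.

Call:
play_rows(
  increments=[
    [[-1,24,-30,0,0],[-1,24,-30,0,0],[-1,24,-30,0,0],[-1,24,-30,0,0],[-1,24,-30,0,0]],
  ],
  squeeze=10,
)

```text
clock: 0.65
position: [523.5, 120.8, 222.4]
tool_rot: [0.707, 0.707, -0.0, -0.0]
contact_force: [0.5, 0.5, 1.0]
gripper_width: 51.4
```

Call:
play_rows(
  increments=[
    [[-1,0,0,0,0],[-1,0,0,0,0],[-1,0,0,0,0],[-1,0,0,0,0]],
  ],
)

```text
clock: 1.05
position: [525.9, 118.9, 222.5]
tool_rot: [0.708, 0.706, -0.0, 0.0]
contact_force: [0.2, -0.2, 0.5]
gripper_width: 19.3
```

Run:
```python
from h import *
s=manip.sense();print(s['clock'],s['position'],s['tool_rot'],s['contact_force'],s['gripper_width'])
c=cap('wrist','w1.png')
H,S,V=cv2.split(cv2.cvtColor(c['image'],cv2.COLOR_RGB2HSV))
red=((H<8)|(H>172))&(S>150)&(V>80)
for a,ce,b in blobs(red): print('red',a,ce,b,onplane(c,ce,86).round(1))
for a,ce,b in blobs(V<45,60):
    if a<6000: print('blk',a,ce,b,onplane(c,ce,72).round(1))
```

```text
1.05 [525.8931567  118.86544203 222.52817382] [ 7.07859028e-01  7.06353706e-01 -7.89964794e-05  1.78634618e-04] [ 0.1848156  -0.24234073  0.51289485] 19.273587222081574
red 103 [344.6  54.5] [340  49  11  12] [549.3 244.5  86. ]
red 114 [345.9 127.5] [340 122  12  12] [551.3 180.9  86. ]
red 238 [549.1 179.6] [531 174  41  18] [755.1 132.   86. ]
red 493 [535.9 213.6] [520 184  40  55] [747.   96.9  86. ]
red 102 [346.9 194.4] [342 189  11  12] [553.4 117.3  86. ]
red 122 [217.6 223. ] [212 215  11  21] [424.6  88.3  86. ]
blk 581 [299.5  17.8] [286   0  34  30] [508.9 279.1  72. ]
blk 82 [559.   13.9] [557   0   7  35] [752.6 288.1  72. ]
blk 319 [346.4  59.1] [334  45  35  26] [552.1 243.2  72. ]
blk 293 [182.9  69.8] [172  50  38  85] [397.9 235.4  72. ]
blk 212 [281.8  62.2] [274  54  16  17] [491.9 240.7  72. ]
blk 202 [346.3  80.9] [329  73  42  12] [552.3 223.8  72. ]
blk 112 [342.5 125.2] [338 116  14  20] [549.2 182.9  72. ]
blk 163 [285.5 128.9] [279 122  14  15] [493.9 179.5  72. ]
blk 165 [145.3 135.3] [140 128  12  16] [354.1 174.9  72. ]
blk 164 [194.8 170.7] [186 151  32  29] [401.  139.1  72. ]
blk 228 [349.8 169.6] [332 166  41  14] [557.1 139.5  72. ]
blk 107 [343.8 187.2] [339 181  13  19] [551.4 121.6  72. ]
blk 150 [289.  190.6] [283 184  14  14] [495.8 118.2  72. ]
blk 76 [203.9 194.3] [189 192  30   6] [408.2 114.7  72. ]
```

View pics/w1.png

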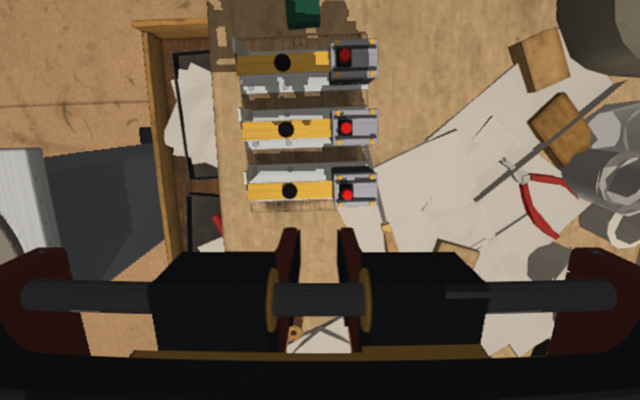

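The three pads are at (282,62), (286,129) and (289,190), and the knobs at (345,54), (346,127) and (347,194). Spacing comes out at about 61–62 mm and pad to knob at about 57 mm, as stated, with yaw about 0.03. I'll go above the left pad.

Call:
play_rows(
  increments=[
    [[-1,24,-7,0,0],[-1,24,-7,0,0],[-1,25,-7,0,0],[-1,25,-7,0,0],[-1,24,-6,0,0]],
  ],
)

```text
clock: 1.6
position: [491.3, 242.5, 222.5]
tool_rot: [0.708, 0.707, -0.0, -0.0]
contact_force: [0.1, -0.9, -1.1]
gripper_width: 0.3
```

Call:
play_rows(
  increments=[
    [[-1,0,0,20,0],[-1,0,0,35,0],[-1,0,0,35,0],[-1,0,0,35,0],[-1,0,0,8,0]],
  ],
)

```text
clock: 2.1
position: [489.3, 240.1, 86.1]
tool_rot: [0.707, 0.707, -0.003, -0.001]
contact_force: [-0.5, -1.2, 0.6]
gripper_width: 0.2
```

Call:
play_rows(
  increments=[
    [[-1,0,0,0,0],[-1,0,0,0,0],[-1,0,0,0,0],[-1,0,0,0,0]],
  ],
)

```text
clock: 2.5
position: [492.0, 242.5, 91.2]
tool_rot: [0.707, 0.707, 0.001, 0.0]
contact_force: [0.5, 0.0, -0.1]
gripper_width: 0.3
```

Run:
```python
from h import *
s=manip.sense();print(s['clock'],s['position'],s['tool_rot'],s['contact_force'],s['gripper_width'])
c=cap('wrist','w2.png');d=cap('side','s2.png')
print(proj(d,[s['position']]),proj(d,[[492,241,72]]))
u,v=proj(d,[[500,180,72]])[0].astype(int)
a=cv2.resize(d['image'][max(0,v-70):v+70,u-80:u+80],(640,560),interpolation=cv2.INTER_CUBIC)
cv2.imwrite('pics/s2c.png',a[:,:,::-1])
```

```text
2.5 [492.01155439 242.5298572   91.18745304] [7.07187280e-01 7.07024884e-01 1.35693722e-03 3.51632018e-04] [ 0.51576952  0.04419914 -0.06461131] 0.32639798952267474
[[277.79730045 222.62305564]] [[278.51047562 230.67317862]]
```

View pics/w2.png

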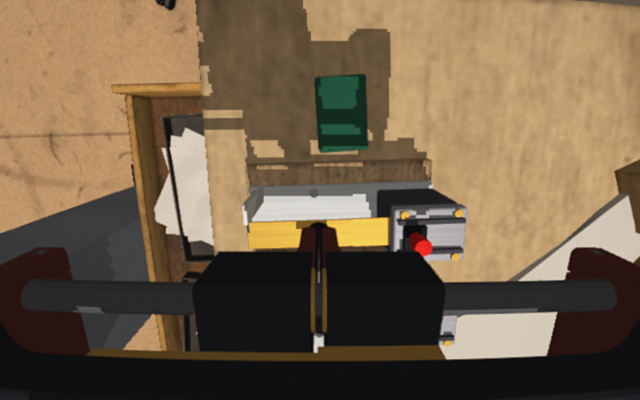

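View pics/s2c.png

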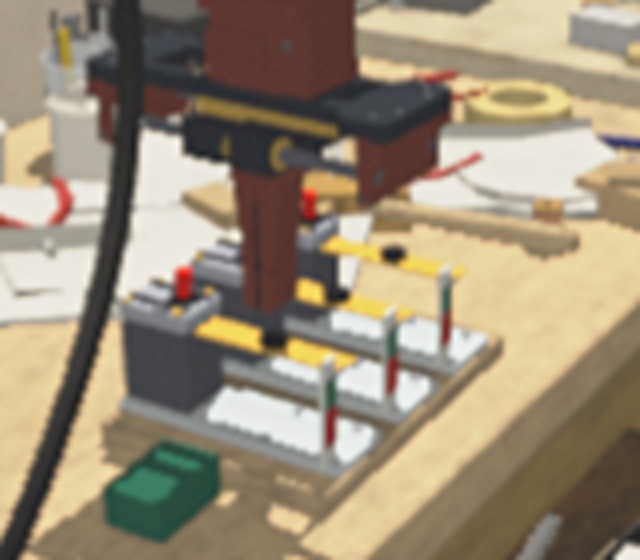

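The closed fingertips sit squarely over the left pad: (318,232) in the wrist view, and just above the pad at (274,340) in the side crop. Fast moves overshoot by about 5 mm, so I'll descend gently.

Call:
play_rows(
  increments=[
    [[-1,0,0,4,0],[-1,0,0,5,0],[-1,0,0,4,0],[-1,0,0,2,0],[-1,0,0,1,0]],
  ],
)

```text
clock: 3.1
position: [490.8, 241.9, 73.2]
tool_rot: [0.707, 0.707, -0.0, -0.0]
contact_force: [-0.4, 0.3, 0.4]
gripper_width: 0.7
```

Call:
play_rows(
  increments=[
    [[-1,0,0,1,0],[-1,0,0,1,0],[-1,0,0,1,0],[-1,0,0,1,0],[-1,0,0,0,0]],
  ],
)

```text
clock: 3.6
position: [490.8, 242.1, 69.9]
tool_rot: [0.707, 0.707, -0.0, -0.0]
contact_force: [-2.2, -0.1, 5.6]
gripper_width: 0.7
```

Call:
play_rows(
  increments=[
    [[-1,0,0,0.7,0],[-1,0,0,0.7,0],[-1,0,0,0.6,0],[-1,0,0,0,0]],
  ],
)

```text
clock: 4.0
position: [490.8, 242.1, 68.3]
tool_rot: [0.707, 0.707, -0.0, -0.0]
contact_force: [-4.1, -1.6, 9.5]
gripper_width: 0.5
```

Call:
play_rows(
  increments=[
    [[-1,0,0,0,0],[-1,0,0,0,0],[-1,0,0,0,0],[-1,0,0,0,0],[-1,0,0,0,0]],
  ],
)

```text
clock: 4.5
position: [490.8, 242.2, 68.3]
tool_rot: [0.707, 0.707, -0.0, -0.0]
contact_force: [-3.6, -1.3, 8.7]
gripper_width: 0.7
```

Call:
play_rows(
  increments=[
    [[-1,0,0,0,0],[-1,0,0,0,0],[-1,0,0,0,0],[-1,0,0,0,0],[-1,0,0,0,0]],
  ],
)

```text
clock: 5.0
position: [490.8, 242.1, 68.3]
tool_rot: [0.707, 0.707, -0.0, -0.0]
contact_force: [-4.4, -1.2, 9.0]
gripper_width: 0.8
```

Run:
```python
from h import *
d=cap('side','s3.png');s=manip.sense();print(s['position'],s['contact_force'])
u,v=proj(d,[[500,180,72]])[0].astype(int)
a=cv2.resize(d['image'][v-30:v+60,u-60:u+60],(480,360),interpolation=cv2.INTER_CUBIC)
cv2.imwrite('pics/s3c.png',a[:,:,::-1])
```

```text
[490.77667309 242.15556045  68.33736377] [-3.12234407 -1.6726347   8.90270691]
```

About 9.7 N was held for over 1 s with only about 4 mm of give, so the left leaf looks sound. Next is the middle one.

Call:
play_rows(
  increments=[
    [[-1,0,0,-8,0],[-1,0,0,-15,0],[-1,-12,0,-6,0],[-1,-25,1,0,0],[-1,-18,1,0,0]],
  ],
)

```text
clock: 5.55
position: [493.1, 184.8, 96.8]
tool_rot: [0.707, 0.707, -0.0, 0.0]
contact_force: [0.2, -0.4, -0.7]
gripper_width: 0.3
```

Call:
play_rows(
  increments=[
    [[-1,-7,0,0,0],[-1,0,0,0,0],[-1,0,0,0,0],[-1,0,0,0,0]],
  ],
)

```text
clock: 5.95
position: [492.9, 181.2, 96.7]
tool_rot: [0.707, 0.708, 0.0, -0.0]
contact_force: [-0.8, 0.6, 0.0]
gripper_width: 0.3
```

```bash
python3 -c "
from h import *
s=manip.sense();print(s['clock'],s['position'],s['contact_force'])"
```

```text
5.95 [492.94905426 181.1507662   96.6534235 ] [-0.76678968  0.61632169  0.01240426]
```

View pics/s3c.png

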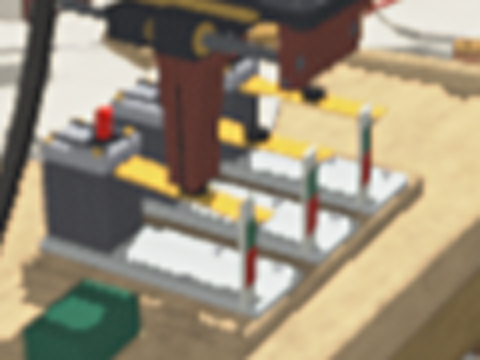

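The pressed left leaf's tip, at about (262,215), is still beside the green field, so it is sound. Six pictures viewed so far. Descending on the middle pad.

Call:
play_rows(
  increments=[
    [[-1,-1,1,6,0],[-1,0,0,7,0],[-1,0,0,5,0],[-1,0,0,2,0],[-1,0,0,2,0]],
  ],
)

```text
clock: 6.45
position: [493.9, 179.0, 74.2]
tool_rot: [0.707, 0.707, -0.0, -0.0]
contact_force: [-0.3, -0.3, -0.1]
gripper_width: 0.6
```

Call:
play_rows(
  increments=[
    [[-1,0,0,1,0],[-1,0,0,1,0],[-1,0,0,1,0],[-1,0,0,1,0],[-1,0,0,0,0]],
  ],
)

```text
clock: 6.95
position: [494.0, 179.1, 70.8]
tool_rot: [0.707, 0.707, 0.0, -0.0]
contact_force: [-1.6, -0.5, 2.4]
gripper_width: 0.2
```

Call:
play_rows(
  increments=[
    [[-1,0,0,1,0],[-1,0,0,1,0],[-1,0,0,0.5,0],[-1,0,0,0,0]],
  ],
)

```text
clock: 7.35
position: [493.8, 179.1, 68.6]
tool_rot: [0.707, 0.707, -0.0, -0.0]
contact_force: [-3.6, -0.3, 7.9]
gripper_width: 0.5
```

Call:
play_rows(
  increments=[
    [[-1,0,0,0.6,0],[-1,0,0,0,0],[-1,0,0,0,0],[-1,0,0,0,0],[-1,0,0,0,0]],
  ],
)

```text
clock: 7.85
position: [493.8, 179.1, 68.1]
tool_rot: [0.707, 0.707, -0.0, -0.0]
contact_force: [-3.6, -1.6, 8.7]
gripper_width: 0.6
```

Call:
play_rows(
  increments=[
    [[-1,0,0,0,0],[-1,0,0,0,0],[-1,0,0,0,0],[-1,0,0,0,0],[-1,0,0,0,0]],
  ],
)

```text
clock: 8.35
position: [493.8, 179.1, 68.1]
tool_rot: [0.707, 0.707, -0.0, -0.0]
contact_force: [-4.2, -0.8, 9.8]
gripper_width: 0.5
```

Call:
play_rows(
  increments=[
    [[-1,0,0,0,0],[-1,0,0,0,0],[-1,0,0,0,0]],
  ],
)

```text
clock: 8.65
position: [493.8, 179.1, 68.2]
tool_rot: [0.707, 0.707, -0.0, -0.0]
contact_force: [-3.6, -0.7, 9.9]
gripper_width: 0.1
```

Run:
```python
from h import *
d=cap('side','s4.png');s=manip.sense();print(s['position'],s['contact_force'])
u,v=proj(d,[[500,180,72]])[0].astype(int)
a=cv2.resize(d['image'][v-30:v+60,u-60:u+60],(480,360),interpolation=cv2.INTER_CUBIC)
cv2.imwrite('pics/s4c.png',a[:,:,::-1])
```

```text
[493.80113453 179.1175747   68.14114176] [-3.47850219  0.01789702  8.91125052]
```

The middle leaf gave about 4.2 mm at about 10 N, so it is sound too. Now the right leaf.

Call:
play_rows(
  increments=[
    [[-1,0,0,-8,0],[-1,0,0,-15,0],[-1,-12,0,-6,0],[-1,-25,1,0,0],[-1,-18,1,0,0]],
  ],
)

```text
clock: 9.2
position: [496.1, 121.8, 96.7]
tool_rot: [0.707, 0.707, -0.0, 0.0]
contact_force: [0.3, -0.4, 0.3]
gripper_width: 0.6
```

Call:
play_rows(
  increments=[
    [[-1,-6,0,0,0],[-1,0,0,0,0],[-1,0,0,0,0],[-1,0,0,0,0]],
  ],
)

```text
clock: 9.6
position: [496.0, 119.1, 96.5]
tool_rot: [0.707, 0.708, 0.0, -0.0]
contact_force: [-0.5, -0.1, 0.4]
gripper_width: 0.5
```

Call:
play_rows(
  increments=[
    [[-1,0,0,6,0],[-1,0,0,7,0],[-1,0,0,5,0],[-1,0,0,2,0],[-1,0,0,2,0]],
  ],
)

```text
clock: 10.1
position: [495.8, 118.0, 74.1]
tool_rot: [0.707, 0.707, -0.0, -0.0]
contact_force: [0.1, -0.5, -0.0]
gripper_width: 0.6
```

Call:
play_rows(
  increments=[
    [[-1,0,0,1,0],[-1,0,0,1,0],[-1,0,0,1,0],[-1,0,0,1,0],[-1,0,0,0,0]],
  ],
)

```text
clock: 10.6
position: [496.0, 118.0, 70.6]
tool_rot: [0.707, 0.707, 0.0, -0.0]
contact_force: [-1.4, -0.6, 1.7]
gripper_width: 0.7
```

Call:
play_rows(
  increments=[
    [[-1,0,0,1,0],[-1,0,0,1,0],[-1,0,0,0.5,0],[-1,0,0,0,0]],
  ],
)

```text
clock: 11.0
position: [495.9, 118.0, 68.1]
tool_rot: [0.707, 0.707, -0.0, -0.0]
contact_force: [-2.2, 0.9, 4.7]
gripper_width: 0.8
```

4.7 N for about 4.4 mm of give: this leaf is weak. I'll press on to 10 N.

Call:
play_rows(
  increments=[
    [[-1,0,0,1,0],[-1,0,0,1,0],[-1,0,0,1,0],[-1,0,0,1,0],[-1,0,0,0,0]],
  ],
)

```text
clock: 11.5
position: [495.7, 118.0, 64.3]
tool_rot: [0.707, 0.707, -0.0, -0.0]
contact_force: [-4.6, 0.3, 9.3]
gripper_width: 0.7
```

Call:
play_rows(
  increments=[
    [[-1,0,0,0,0],[-1,0,0,0,0],[-1,0,0,0,0],[-1,0,0,0,0],[-1,0,0,0,0]],
  ],
)

```text
clock: 12.0
position: [495.7, 118.0, 64.5]
tool_rot: [0.707, 0.707, -0.0, -0.0]
contact_force: [-3.4, -0.3, 9.7]
gripper_width: 0.5
```

Call:
play_rows(
  increments=[
    [[-1,0,0,0,0],[-1,0,0,0,0],[-1,0,0,0,0],[-1,0,0,0,0],[-1,0,0,0,0]],
  ],
)

```text
clock: 12.5
position: [495.7, 118.1, 64.4]
tool_rot: [0.707, 0.707, -0.0, -0.0]
contact_force: [-3.4, -0.4, 8.9]
gripper_width: 0.4
```

Run:
```python
from h import *
d=cap('side','s5.png');s=manip.sense();print(s['position'],s['contact_force'])
u,v=proj(d,[[500,180,72]])[0].astype(int)
f=lambda im:cv2.resize(im[v-40:v+50,u-60:u+60],(480,360),interpolation=cv2.INTER_CUBIC)
m=cv2.imread('pics/s4.png')[:,:,::-1]
cv2.imwrite('pics/s5c.png',np.vstack([f(m)[60:],f(d['image'])[60:]])[:,:,::-1])
a,b=cap('scene'),cap('side')
for n,c in (('scene',a),('side',b)):
    H,S,V=cv2.split(cv2.cvtColor(c['image'],cv2.COLOR_RGB2HSV))
    for q,ce,bb in blobs(((H<8)|(H>172))&(S>150)&(V>80),8):
        if 230<ce[0]<330 and 180<ce[1]<240: print(n,q,ce,bb,onplane(c,ce,86).round(1),onplane(c,ce,92).round(1))
```

```text
[495.74268817 118.03332862  64.43480355] [-4.46429473 -0.26520548  9.15584677]
scene 20 [285.2 203.2] [284 200   4   8] [557.  116.2  86. ] [547.2 123.3  92. ]
scene 19 [261.4 215. ] [260 212   4   7] [548.3 183.3  86. ] [538.6 189.5  92. ]
scene 20 [235.5 225. ] [234 222   4   7] [549.2 243.3  86. ] [539.6 248.6  92. ]
side 21 [288. 199.] [287 196   3   7] [552.2 119.   86. ] [544.  130.6  92. ]
side 23 [273.2 208.2] [272 205   4   7] [550.1 180.4  86. ] [541.9 191.   92. ]
side 30 [256.5 218.5] [255 215   4   8] [548.2 242.   86. ] [540.1 251.6  92. ]
```

View pics/s5c.png

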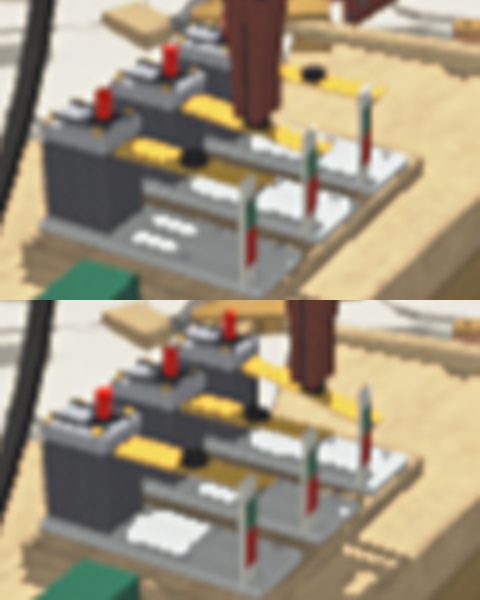

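The bottom frame shows the right leaf's tip, at about (378,418), dropped to the boundary with the red field. The middle leaf (top frame) stays high in the green. So the right leaf is weak at about 0.85 mm/N, against about 0.42 for the others. Its knob is at about (553,119,86), which matches pad + 57 mm. I'll release the leaf and approach the knob from the near side.

Call:
play_rows(
  increments=[
    [[-1,0,0,-8,0],[-1,0,0,-12,0],[-1,0,5,-3,0],[-1,1,15,0,0],[-1,0,8,0,0]],
  ],
)

```text
clock: 13.15
position: [525.6, 119.1, 87.6]
tool_rot: [0.707, 0.707, 0.001, 0.0]
contact_force: [0.2, 0.3, -0.7]
gripper_width: 0.2
```

Call:
play_rows(
  increments=[
    [[-1,0,3,0,0],[-1,0,0,0,0],[-1,0,0,0,0],[-1,0,0,0,0]],
  ],
)

```text
clock: 13.55
position: [526.4, 119.0, 86.9]
tool_rot: [0.707, 0.707, -0.0, -0.0]
contact_force: [0.3, 0.1, 0.3]
gripper_width: 0.3
```

Run:
```python
from h import *
s=manip.sense();print(s['clock'],s['position'],s['tool_rot'],s['contact_force'])
d=cap('side','s6.png');c=cap('wrist','w6.png')
u,v=proj(d,[[520,140,80]])[0].astype(int)
f=cv2.resize(d['image'][v-40:v+40,u-60:u+60],(480,320),interpolation=cv2.INTER_CUBIC)
print(proj(d,[s['position'],[553,119,86],[553,119,93]]).round(1),u,v)
w=cv2.resize(c['image'][150:330,180:500],(480,270),interpolation=cv2.INTER_CUBIC)
cv2.imwrite('pics/s6c.png',np.vstack([f,w])[:,:,::-1])
```

```text
13.55 [526.41900687 118.95604915  86.858157  ] [ 7.07051384e-01  7.07162080e-01 -3.07687493e-04 -1.95832332e-04] [0.31776266 0.123046   0.32276356]
[[297.1 200.9]
 [287.7 198.9]
 [287.6 196.2]] 294 207
```

View pics/s6c.png

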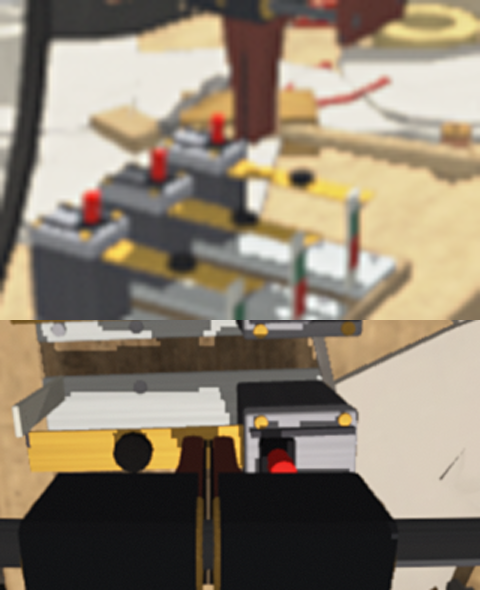

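The fingertip, at about (255,135) in the side crop, stands clear on the near side of the right knob at (218,128) and in line with it. I'll lower 4 mm and push.

Call:
play_rows(
  increments=[
    [[-1,0,0,2,0],[-1,0,0,2,0],[-1,0,3,0,0],[-1,0,3,0,0],[-1,0,3,0,0]],
  ],
)

```text
clock: 14.15
position: [536.4, 119.0, 83.1]
tool_rot: [0.707, 0.707, 0.0, 0.0]
contact_force: [0.9, -1.0, -0.4]
gripper_width: 0.7
```

Call:
play_rows(
  increments=[
    [[-1,0.2,3,0,0],[-1,0,3,0,0],[-1,0.2,3,0,0],[-1,0,3,0,0],[-1,0.2,2,0,0]],
  ],
)

```text
clock: 14.65
position: [550.1, 119.5, 83.0]
tool_rot: [0.707, 0.707, -0.0, -0.0]
contact_force: [-2.3, -0.6, 1.6]
gripper_width: 0.7
```

Call:
play_rows(
  increments=[
    [[-1,0,1,0,0],[-1,0.2,1,0,0],[-1,0,0,0,0]],
  ],
)

```text
clock: 14.95
position: [552.1, 119.6, 83.0]
tool_rot: [0.707, 0.707, -0.0, 0.0]
contact_force: [-1.0, -0.9, 0.4]
gripper_width: 0.5
```

Drag is about 2 N while sliding. I'll continue to the stop.

Call:
play_rows(
  increments=[
    [[-1,0,1,0,0],[-1,0,1,0,0],[-1,0,1,0,0],[-1,0,1,0,0]],
  ],
)

```text
clock: 15.35
position: [556.1, 119.7, 83.0]
tool_rot: [0.707, 0.707, -0.0, -0.0]
contact_force: [-1.6, -1.0, 1.0]
gripper_width: 0.4
```

Call:
play_rows(
  increments=[
    [[-1,0,1,0,0],[-1,0,1,0,0],[-1,0,0,0,0]],
  ],
)

```text
clock: 15.65
position: [558.2, 119.8, 83.0]
tool_rot: [0.707, 0.707, 0.0, 0.0]
contact_force: [-1.5, -0.1, 0.5]
gripper_width: 0.4
```

Call:
play_rows(
  increments=[
    [[-1,0,1,0,0],[-1,0,1,0,0],[-1,0,0,0,0]],
  ],
)

```text
clock: 15.95
position: [559.2, 119.8, 82.9]
tool_rot: [0.707, 0.707, -0.001, -0.001]
contact_force: [-4.4, -0.7, 2.8]
gripper_width: 0.7
```

Call:
play_rows(
  increments=[
    [[-1,0,1,0,0],[-1,0,0,0,0],[-1,0,0,0,0]],
  ],
)

```text
clock: 16.25
position: [559.3, 119.8, 82.9]
tool_rot: [0.707, 0.707, -0.001, -0.001]
contact_force: [-7.9, -0.5, 5.0]
gripper_width: 0.1
```

The force climbs with no further motion, so it is at the stop. I'll back off, return over the right pad and check the tag.

Call:
play_rows(
  increments=[
    [[-1,0,-5,0,0],[-1,0,-12,-4,0],[-1,-1,-18,-6,0],[-1,-1,-18,0,0],[-1,0,-8,0,0]],
  ],
)

```text
clock: 16.75
position: [498.7, 117.8, 93.5]
tool_rot: [0.707, 0.707, 0.0, 0.0]
contact_force: [0.4, -0.4, 0.1]
gripper_width: 0.3
```

Call:
play_rows(
  increments=[
    [[-1,0,-4,0,0],[-1,0,0,0,0],[-1,0,0,0,0],[-1,0,0,0,0]],
  ],
)

```text
clock: 17.15
position: [496.7, 117.9, 93.1]
tool_rot: [0.707, 0.707, 0.0, 0.0]
contact_force: [-0.6, -0.2, -0.8]
gripper_width: 0.6
```

Run:
```python
from h import *
s=manip.sense();print(s['clock'],s['position'],s['contact_force'])
d=cap('side','s7.png');c=cap('wrist');e=cap('scene')
for n,c in (('scene',e),('side',d),('wrist',c)):
    H,S,V=cv2.split(cv2.cvtColor(c['image'],cv2.COLOR_RGB2HSV))
    for q,ce,bb in blobs(((H<8)|(H>172))&(S>150)&(V>80),8):
        p=onplane(c,ce,86)
        if 520<p[0]<600 and 90<p[1]<270: print(n,q,ce,p.round(1))
u,v=proj(d,[[520,140,80]])[0].astype(int)
f=cv2.resize(d['image'][v-40:v+40,u-60:u+60],(480,320),interpolation=cv2.INTER_CUBIC)
cv2.imwrite('pics/s7c.png',f[:,:,::-1])
```

```text
17.15 [496.74353759 117.90010279  93.06827973] [-0.63969207 -0.22424371 -0.79797776]
scene 17 [279.2 200.6] [575.9 117.8  86. ]
scene 17 [261.5 215.1] [547.8 183.4  86. ]
scene 20 [235.5 225. ] [549.2 243.3  86. ]
side 20 [281.  197.2] [572.7 118.7  86. ]
side 23 [273.2 208.2] [550.1 180.4  86. ]
side 30 [256.5 218.5] [548.2 242.   86. ]
wrist 247 [424.4   5.4] [548.7 241.2  86. ]
wrist 372 [424.  129.2] [552.3 181.   86. ]
wrist 362 [453.3 240.6] [574.5 118.1  86. ]
```

View pics/s7c.png

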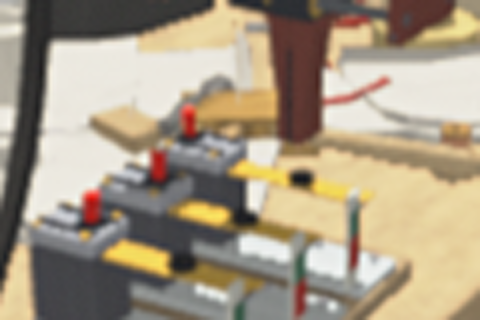

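The right knob moved 20 mm, from (218,128) to (189,122) in the crop (573 against 553 mm), and the other two are unmoved. Now the confirming press.

Call:
play_rows(
  increments=[
    [[-1,0,-1,6,0],[-1,0,0,6,0],[-1,0,0,4,0],[-1,0,0,2,0],[-1,0,0,1,0]],
  ],
)

```text
clock: 17.8
position: [494.8, 117.7, 73.6]
tool_rot: [0.707, 0.707, -0.0, -0.0]
contact_force: [0.7, -0.5, -0.0]
gripper_width: 0.6
```

Call:
play_rows(
  increments=[
    [[-1,0,0,1,0],[-1,0,0,1,0],[-1,0,0,1,0],[-1,0,0,1,0],[-1,0,0,1,0]],
  ],
)

```text
clock: 18.3
position: [494.9, 117.8, 69.2]
tool_rot: [0.707, 0.707, -0.0, -0.0]
contact_force: [-1.8, 0.1, 3.4]
gripper_width: 0.3
```

Call:
play_rows(
  increments=[
    [[-1,0,0,1,0],[-1,0,0,1,0],[-1,0,0,0,0],[-1,0,0,0,0]],
  ],
)

```text
clock: 18.7
position: [494.8, 117.9, 67.2]
tool_rot: [0.707, 0.707, -0.0, -0.0]
contact_force: [-2.6, 0.2, 6.6]
gripper_width: 0.7
```

Call:
play_rows(
  increments=[
    [[-1,0,0,1,0],[-1,0,0,1,0],[-1,0,0,0.8,0],[-1,0,0,0,0],[-1,0,0,0,0]],
  ],
)

```text
clock: 19.2
position: [494.7, 117.9, 64.6]
tool_rot: [0.707, 0.707, -0.0, -0.0]
contact_force: [-4.0, -0.4, 8.0]
gripper_width: 0.6
```

Call:
play_rows(
  increments=[
    [[-1,0,0,0,0],[-1,0,0,0,0],[-1,0,0,0,0],[-1,0,0,0,0],[-1,0,0,0,0]],
  ],
)

```text
clock: 19.7
position: [494.7, 117.9, 64.6]
tool_rot: [0.707, 0.707, -0.0, -0.0]
contact_force: [-2.6, -1.6, 8.5]
gripper_width: 0.6
```

Call:
play_rows(
  increments=[
    [[-1,0,0,0,0],[-1,0,0,0,0],[-1,0,0,0,0],[-1,0,0,0,0],[-1,0,0,0,0]],
  ],
)

```text
clock: 20.2
position: [494.7, 117.8, 64.6]
tool_rot: [0.707, 0.707, -0.0, -0.0]
contact_force: [-3.5, -0.4, 8.7]
gripper_width: 0.1
```

I'll add a little more for margin and hold.

Call:
play_rows(
  increments=[
    [[-1,0,0,0.8,0],[-1,0,0,0,0],[-1,0,0,0,0],[-1,0,0,0,0],[-1,0,0,0,0]],
  ],
)

```text
clock: 20.7
position: [494.7, 117.9, 63.9]
tool_rot: [0.707, 0.707, -0.0, -0.0]
contact_force: [-3.7, -0.1, 10.0]
gripper_width: 0.9
```

Call:
play_rows(
  increments=[
    [[-1,0,0,0,0],[-1,0,0,0,0],[-1,0,0,0,0],[-1,0,0,0,0],[-1,0,0,0,0]],
  ],
)

```text
clock: 21.2
position: [494.7, 117.9, 63.9]
tool_rot: [0.707, 0.707, -0.0, -0.0]
contact_force: [-4.0, 0.1, 9.8]
gripper_width: 0.4
```

Call:
play_rows(
  increments=[
    [[-1,0,0,-8,0],[-1,0,0,-15,0],[-1,0,0,-25,0],[-1,0,0,-30,0],[-1,0,0,-20,0]],
  ],
)

```text
clock: 21.7
position: [495.8, 117.9, 163.2]
tool_rot: [0.707, 0.707, 0.001, 0.001]
contact_force: [0.7, -0.2, 0.1]
gripper_width: 0.1
```

Call:
play_rows(
  increments=[
    [[-1,0,0,-5,0],[-1,0,0,0,0],[-1,0,0,0,0],[-1,0,0,0,0],[-1,0,0,0,0]],
  ],
)

```text
clock: 22.2
position: [494.5, 117.6, 165.4]
tool_rot: [0.707, 0.707, -0.001, -0.0]
contact_force: [0.3, -0.7, 0.9]
gripper_width: 0.5
```

Run:
```python
from h import *
s=manip.sense();print(s['clock'],s['position'],s['contact_force'])
d=cap('side','s8.png')
u,v=proj(d,[[520,140,80]])[0].astype(int)
f=cv2.resize(d['image'][v-50:v+70,u-90:u+90],(540,360),interpolation=cv2.INTER_CUBIC)
cv2.imwrite('pics/s8c.png',f[:,:,::-1])
```

```text
22.2 [494.47332678 117.61758799 165.43279098] [ 0.31627349 -0.73948504  0.88068857]
```

View pics/s8c.png

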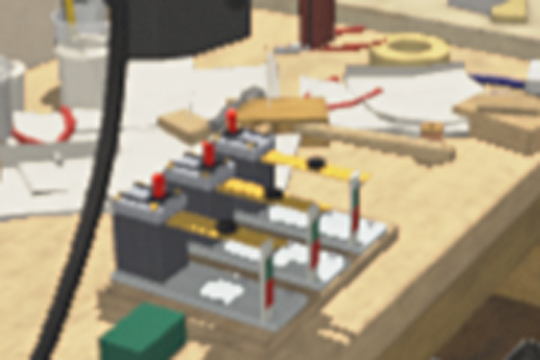

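All three leaves are level, the right tag is home at (231,120) with the other two at the near end, and the wax at (143,333) is in place. I'll open the empty gripper up here and hand in.

Call:
play_rows(
  increments=[
    [[0,0,0,0,0],[0,0,0,0,0],[0,0,0,0,0],[0,0,0,0,0],[0,0,0,0,0]],
  ],
)

```text
clock: 22.75
position: [495.1, 117.8, 166.5]
tool_rot: [0.707, 0.707, 0.0, 0.0]
contact_force: [0.1, -0.4, 0.9]
gripper_width: 36.9
```

```bash
python3 -c "
from h import *
s=manip.sense();print(s['clock'],s['contact_force'],s['gripper_width'],np.abs(s['joint_vel']).max())
print(manip.sign_off())"
```

```text
22.75 [ 0.10271555 -0.37604633  0.87363638] 36.88317850611365 0.0022887083227424786
the job is handed in; nothing more can be done
None
```

The right leaf is the weak one. I pushed its tag home, pressed it again to confirm, and handed the job in at about 23 s.

- **Presses:** I held each leaf, left to right, at about 10 N for a second or more. The left and middle leaves gave about 4.2 mm and the right about 8 mm. Every force I read stayed well under 20 N.
- **Tag:** The right knob moved 20 mm, until the force rose with no further travel. The other two knobs measured unmoved.
- **Confirming press:** The tagged leaf gave about 8 mm again at about 9–10.5 N, a bend of roughly 0.17–0.19 rad by my estimate.
- **Last checks:** The final picture shows all three leaves level, only the right tag home and the wax in place. The force reading was near zero, with the gripper open well above the board. I did not check the spool and cutters separately at the end, though the arm never went near them after the first move.
- **Disagreement:** The give was about 15% less than the nominal 0.5 and 1 mm per N. The likely cause is the wide fingertip bearing on the clamp side of the pad. The 2:1 ratio between weak and sound leaves is clear.

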